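Second course of a ferrite transformer core

ROBOT

A 6-joint arm with a two-finger parallel gripper is mounted at the origin on the work surface. World frame = base frame: x ahead of the robot, y to its left, z up, the work surface at z = 0. Lengths are in m, angles in rad, forces in N, time in s.
With the tool pointing down it reaches from about 0.375 to 0.9 m from the base axis. Payload 3.1 kg.
Tool frame: the origin (TCP) lies at the very end of the fingers, on their centre line; the grasp point (between the pads) lies 19 mm behind it (manip.grasp_offset is the distance from the TCP to the grasp point, in m); x points along the fingers, z is the direction in which the jaws open and shut, and the axes are right-handed (so a half turn about x gives the same grasp; the last joint's range is limited). The gripper opens to 85 mm and grips with 20 to 120 N. Pads are 22 mm wide; open, the fingers measure 114 mm over their backs; the gripper's body (76 mm by 85 mm) begins 54 mm behind the grasp point. The pads swing forward as they close: fully open they stand 13 mm farther back than shut.
Start: joints at [1.032, 0.527, 1.433, -0, 1.181, -0.178], TCP at [0.221, 0.585, 0.231] pointing down, gripper open.
Joint ranges: [-3.08, 3.08], [-0.75, 2.2], [0.22, 2.44], [-1.43, 4.57], [0, 2.65], [-2.85, 2.85]. Speed limits (rad/s): [2.79, 2.79, 3.14, 3.14, 3.14, 3.14].

INTERFACE

Orientations are given as a unit quaternion [x, y, z, w].
In Python, from station import manip gives the robot as it stands.
- The arm moves only by the tool send_rows, never from a script. Its argument "steps" is a list that holds one entry, the list of rows, each a list of 5 numbers: the closure, from 0 (fully open) to 1 (shut), then the shift along the world's x, y, z in m, then the turn about the world's z in rad. A call has 1 to 8 rows; each row is the pose to reach, as a shift and turn from the pose commanded when the call began; what a row does not reach only later rows make up. A row lasts 1/8 s, in which the tool goes at most 62.5 mm and 10.7 degrees, less where a joint would pass 70% of its speed; a pose out of reach is approached as far as the arm can. A call with a gripper value outside its range is refused whole. The fingers move at their own pace and stop on an object; "grip_force" is the grip in N (left out, the last holds). Time passes only in rows, so rows that repeat a pose let the fingers close. It gives the time, the measured TCP pose, the force and the opening at its end, in the units of the state.
- manip.sense(): the state, without advancing time (a new reading comes with each control period).
- manip.snapshot(name): name is "scene" or "top" or "wrist"; returns the picture (480x640x3 uint8, red, green, blue); there is no depth.
- manip.camera_params(name): a dict with "fx", "fy", "cx", "cy" (pixels), "T" (4x4, takes a point from camera to world coordinates); the wrist camera has in their place "tool_from_camera" (4x4, takes a point from camera to tool coordinates, whose origin is the TCP and whose axes are the tool frame's). Camera axes: x right, y down, z forward; pixel columns grow to the right and rows downward; lengths in m; the calibration is good to about 2 mm. A picture is of the moment at which its call begins: read the wrist's pose just before it. camera_params takes no time and is no camera call.
- manip.sign_off(): hands the job in, once; it reports no verdict.
The state is a dict: "t": time; "q": joint angles; "qd": joint speeds; "tau": joint torques, N m; "tcp_pos": TCP position; "tool_rot": TCP orientation; "force": force on the tool from outside, world axes, zero at the start; "ft_torque": the same for the moment, N m; "finger_gap": opening from 0.0 (shut) to 1.0 (fully open).
Only numpy, scipy, OpenCV 4.12 (cv2) and the standard library are available. Lean on these libraries where they do the work, as an engineer would, in place of code of your own. Each camera call takes 0.05 s, during which the arm holds its last target.

TASK

Lay the second course of the ferrite core on top of the first one in the jig, staggered: the loose short bar goes against the end stop and the loose long bar behind it, square against the fence and down flat on the first course, so that the upper joint does not lie over the lower one. Slide the bars without lifting them (ferrite chips), and finish by pressing the long bar lengthwise for about a second with some 12 N to close the joints, without shoving the end stop out of its setting. Leave the first course in place and the things around the jig alone.

Things in the scene. Friction and masses are not known exactly. Their poses are not given: they have to be found in the camera images.
- jig: Assembly jig fixed on the bench, 400 mm along its y by 215 mm along its x. Origin at bench height (z = 0) under the jig. Axes: x towards the fence, y along the lane away from the end stop, z up. A brown feed deck (x -95 to 62 mm, y -190 to 190 mm, top at z = 29.5 mm) lies beside the lane, the strip x 62 to 95 mm along the fence.
- fence (a point): Top inner edge of the fence at mid-length (jig x = 95, y = 0, z = 42 mm); axes as the jig's. The fence is an aluminium wall 380 mm long; bars are laid with a long side against its inner face, so a laid bar has its centre at jig x = 80, z = 38 mm.
- ledge_edge (a point): Edge of the brown run-out ledge next to the first course (jig x = 78.5, y = 13, z = 29.5 mm); axes as the jig's. The ledge fills the lane from y = 13 to 190 mm, level with the deck and 1.5 mm higher than the first course, whose top is at z = 28 mm. A bar resting partly on the ledge is not down flat.
- end_stop: Steel block 32 x 20 x 36 mm (top at z = 44 mm, with a black knob up to 56 mm) across the low-y end of the lane. Origin at the foot of the inner face, where the bars butt (jig y = -170 mm, z = 8 mm); axes as the jig's. Held by friction: it slips along the jig's -y under more than about 20 N and does not spring back. 4 mm of slip spoils the job.
- short_bar_mid (a point): Centre of the loose short dark ferrite bar: 60 mm along its y, 30 mm wide along its x, 20 mm high, 0.12 to 0.24 kg. Starts flat on the deck, up to 0.3 rad askew to the jig; which loose bar lies nearer to the end stop varies. Sliding it takes 1 to 3 N.
- long_bar_mid (a point): Centre of the loose long dark ferrite bar: 120 mm along its y, 30 mm wide along its x, 20 mm high, 0.24 to 0.48 kg. Starts flat on the deck like the short one, both at least 75 mm clear of the end stop in y; sliding it takes up to about 6 N.
- lower_long_mid (a point): Long bar of the first course (120 x 30 x 20 mm), already in the pocket against the end stop, at its centre, jig x = 80, y = -110 mm.
- lower_short_mid (a point): Short bar of the first course (60 x 30 x 20 mm), already in the pocket behind the long one, at its centre, jig x = 80, y = -20 mm; about 3 mm of play lie between it and the ledge.
- short_bar: The same short bar, at the centre of its underside.
- long_bar: The same long bar, at the centre of its underside.
- multimeter: Bystander: grey hand multimeter 150 x 75 x 32 mm lying on the bench to the left; origin under its centre.
- wire_spool: Bystander: spool of copper wire, 64 mm across, 40 mm high; origin under its centre.
- circuit_board: Bystander: circuit board 120 x 90 mm with parts up to 31 mm high; origin under its centre.
Not all that is in view belongs to the job. What is shaped like the short_bar but green or turquoise is not meant.

How it is judged:
By the outcome, as a careful person would: the job done as asked, in the order asked, and still so for the second after the job is handed in, with the robot touching nothing.
It also fails if it takes over 67 s, if anything falls off the work surface, if the arm or the gripper's body presses on something with over 40 N, if the wrist force passes 120 N, or if a joint passes its speed limit or range.

## Working session

There is one attempt and no reset: what is moved stays moved. The work goes in short steps, Python scripts to look and compute and a tool call to move; the robot and the scene stay as the last step left them, time stands still between calls to the robot, and variables do not carry over. Pictures are saved under pics/ and viewed, and the job is handed in when it is done.

Besides the shell and the picture viewer there is one more tool, called after "Request:" as a command line: name --argument value ..., lists and objects as JSON in quotes. send_rows: Moves the arm, as the interface text tells. Its arguments: {"type":"object","properties":{"steps":{"type":"array","items":{"type":"array","items":{"type":"array","items":{"type":"number"}}}},"grip_force":{"type":"number"}},"required":["steps"]}

```bash
ls; mkdir -p pics; python3 - <<'E'
from station import manip
import cv2
print(manip.sense())
for n in("top","scene","wrist"):
    im=manip.snapshot(n); cv2.imwrite(f"pics/{n}0.png",im[:,:,::-1]); print(n,manip.camera_params(n))
E
```

```text
pics
{'t': 0.0, 'q': array([ 1.03148963e+00,  5.28489727e-01,  1.43390493e+00,  6.44846765e-08,
        1.18137597e+00, -1.78501220e-01]), 'qd': array([ 1.81842142e-03, -2.86610271e-04, -1.40141896e-03,  1.56258930e-03,
        6.89793237e-05,  4.23577776e-04]), 'tau': array([ 2.57753672e-03, -4.42340040e+01, -1.78032643e+01, -1.09970740e-04,
        8.24453164e-03,  2.61090196e-05]), 'tcp_pos': array([0.22024427, 0.58414766, 0.2303183 ]), 'tool_rot': array([-0.40249114,  0.58229937,  0.40185409,  0.58089725]), 'force': array([0.77667858, 0.94662141, 0.22665823]), 'ft_torque': array([-0.02123501, -0.02912609,  0.04467142]), 'finger_gap': 0.9984915706605959}
top {'fx': 538.238526333406, 'fy': 538.238526333406, 'cx': 324.116525358401, 'cy': 235.89007971987525, 'T': array([[-0.01991882, -0.99595058,  0.08766801,  0.41648513],
       [-0.99977224,  0.02051347,  0.00588723,  0.01156048],
       [-0.00766177, -0.08753077, -0.99613235,  1.33653829],
       [ 0.        ,  0.        ,  0.        ,  1.        ]])}
scene {'fx': 459.2873991130628, 'fy': 459.2873991130628, 'cx': 314.43944987490715, 'cy': 241.5780350677638, 'T': array([[ 0.7039485 ,  0.53047975, -0.4722793 ,  0.97093239],
       [ 0.7102412 , -0.52226876,  0.4720093 , -0.45913649],
       [ 0.00373465, -0.66770246, -0.74441889,  0.79329185],
       [ 0.        ,  0.        ,  0.        ,  1.        ]])}
wrist {'fx': 340.81712730866536, 'fy': 340.81712730866536, 'cx': 317.30121623180855, 'cy': 241.10622142622776, 'tool_from_camera': array([[ 7.64858931e-04, -2.73912653e-01,  9.61754269e-01,
        -1.43382431e-01],
       [ 5.94897060e-04, -9.61754255e-01, -2.73913122e-01,
         7.13304746e-02],
       [ 9.99999531e-01,  7.81649684e-04, -5.72656500e-04,
         3.10524295e-04],
       [ 0.00000000e+00,  0.00000000e+00,  0.00000000e+00,
         1.00000000e+00]])}
```

View pics/top0.png

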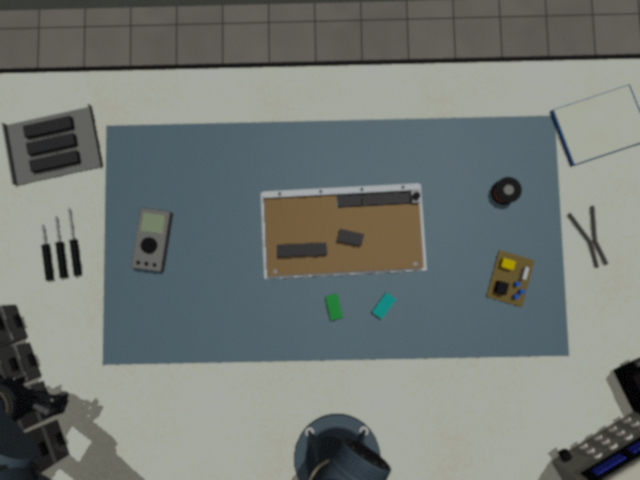

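View pics/scene0.png

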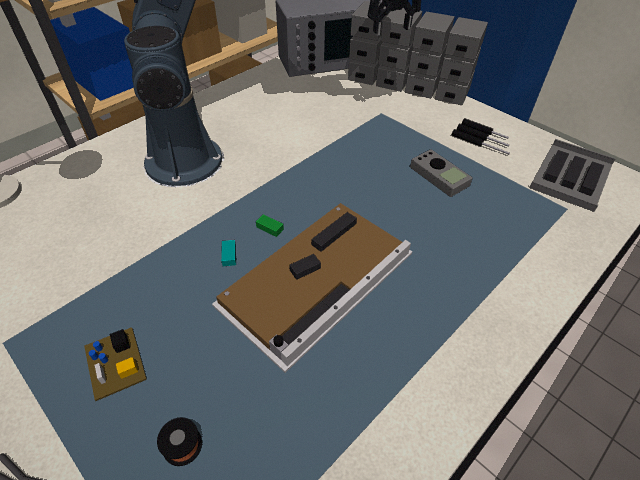

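View pics/wrist0.png

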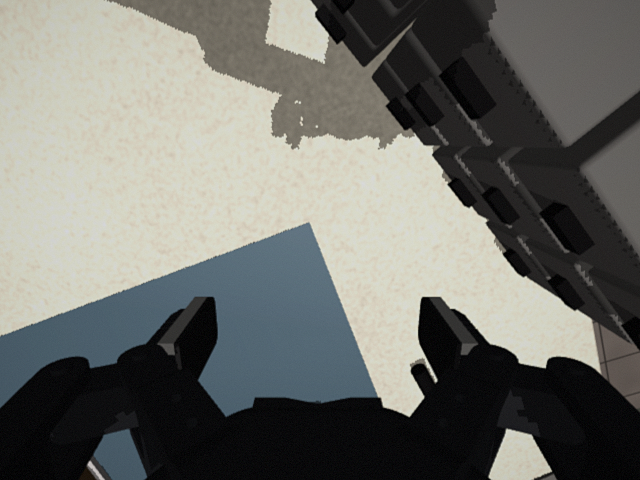

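The top view shows the fence on the far side and the end stop with its knob at the right, around (416,197). The loose short bar is at (350,238) and the loose long bar at (302,250). Decoys are the green bar at (333,307), the turquoise bar at (383,305) and three dark bars in a tray at (50,145). The first course is at (375,200). I'll enlarge this area next.

```bash
python3 - <<'E'
import cv2
im=cv2.imread("pics/top0.png"); c=im[170:290,250:440]
cv2.imwrite("pics/topc.png",cv2.resize(c,None,fx=4.2,fy=4.2,interpolation=cv2.INTER_CUBIC))
im=cv2.imread("pics/scene0.png"); c=im[195:375,205:425]
cv2.imwrite("pics/scenec.png",cv2.resize(c,None,fx=3.3,fy=3.3,interpolation=cv2.INTER_CUBIC))
E
```

```text
(no output)
```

View pics/topc.png

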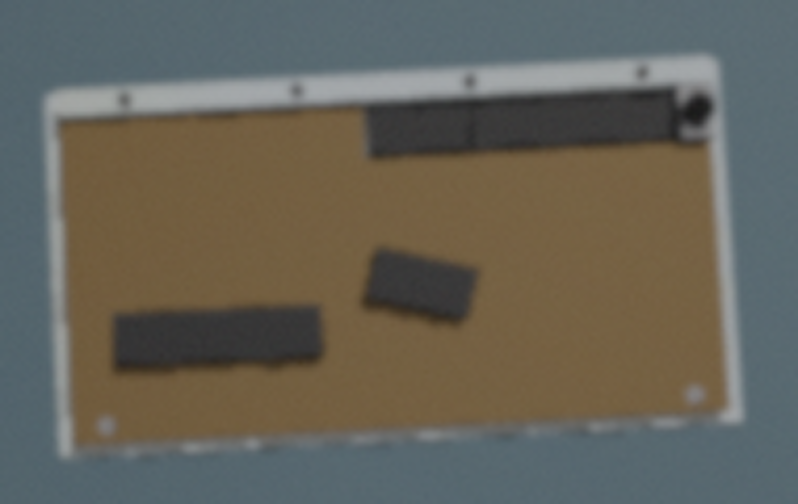

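View pics/scenec.png

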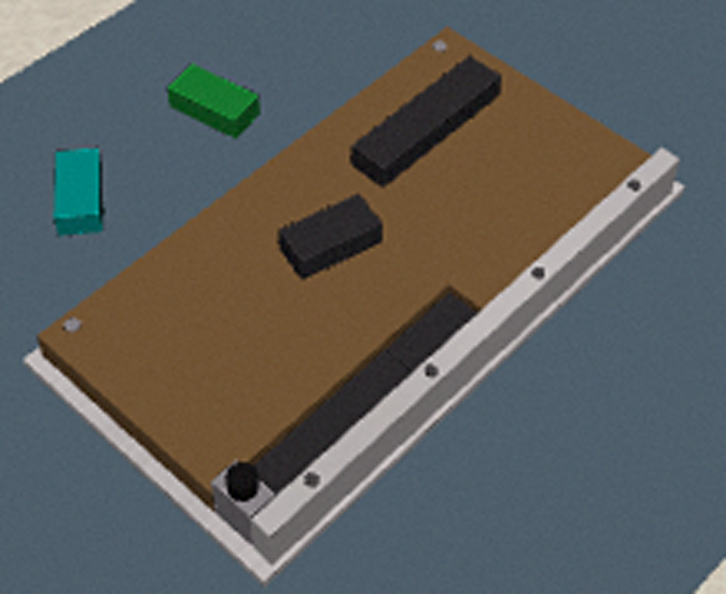

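The bars on the deck are easy to tell from the decoys. Next I fit the jig pose from the features I read off the top crop.

```bash
cat > h.py <<'E'
import numpy as np, cv2
from scipy.optimize import least_squares
from scipy.spatial.transform import Rotation as R
from station import manip
def cam(name,pose=None):
    p=manip.camera_params(name)
    K=(p["fx"],p["fy"],p["cx"],p["cy"])
    if name=="wrist":
        T=np.eye(4);T[:3,:3]=R.from_quat(pose[1]).as_matrix();T[:3,3]=pose[0]
        return K,T@p["tool_from_camera"]
    return K,p["T"]
def proj(K,T,P):
    P=np.atleast_2d(P);c=(P-T[:3,3])@T[:3,:3]
    return np.c_[K[0]*c[:,0]/c[:,2]+K[2],K[1]*c[:,1]/c[:,2]+K[3]]
def back(K,T,uv,z):
    uv=np.atleast_2d(uv);d=np.c_[(uv[:,0]-K[2])/K[0],(uv[:,1]-K[3])/K[1],np.ones(len(uv))]@T[:3,:3].T
    s=(z-T[2,3])/d[:,2];return T[:3,3]+d*s[:,None]
def jig2w(J,P):
    P=np.atleast_2d(np.asarray(P,float));x,y,a=J;c,s=np.cos(a),np.sin(a)
    return np.c_[x+c*P[:,0]-s*P[:,1],y+s*P[:,0]+c*P[:,1],P[:,2]] if P.shape[1]==3 else np.c_[x+c*P[:,0]-s*P[:,1],y+s*P[:,0]+c*P[:,1]]
def w2jig(J,P):
    P=np.atleast_2d(P);x,y,a=J;c,s=np.cos(a),np.sin(a);dx,dy=P[:,0]-x,P[:,1]-y
    return np.c_[c*dx+s*dy,-s*dx+c*dy]
def fit(K,T,pj,uv,J0):
    r=least_squares(lambda J:(proj(K,T,jig2w(J,pj))-uv).ravel(),J0,loss="soft_l1")
    return r.x,(proj(K,T,jig2w(r.x,pj))-uv)
E
python3 - <<'E'
from h import *
K,T=cam("top")
f=lambda u:np.array(u)/4.2+[250,170]
pj=np.array([[-95,190,29.5],[-95,-190,29.5],[62,13,29.5],[62,-50,28],[80,-50,28]])/1000
uv=f([[73,447],[728,410],[371,157],[473,152],[474,125]])
J,r=fit(K,T,pj,uv,[.5,0,0]);print(J,r.round(1))
S=back(K,T,f([[377,247],[476,267],[465,322],[365,302]]),.0495);L=back(K,T,f([[114,315],[319,306],[322,358],[117,369]]),.0495)
for n,B in(("S",S),("L",L)):
    b=w2jig(J,B)*1e3;print(n,b.round(),b.mean(0).round(1), B.mean(0).round(3))
s=manip.sense();print(R.from_quat(s["tool_rot"]).as_matrix().round(3),s["t"])
print(jig2w(J,[[0,-20.]] )if 0 else jig2w(J,np.array([[.02,.0],[.0,0]])))
E
```

```text
[ 0.53822631 -0.02892334  0.02992091] [[ 0.2 -0.8]
 [ 0.9  0.2]
 [-1.2  0.5]
 [ 0.2  0.4]
 [-0.4 -0.4]]
S [[  8.  10.]
 [ -6. -46.]
 [-37. -38.]
 [-23.  18.]] [-14.6 -13.9] [ 0.524 -0.043  0.05 ]
L [[-23. 162.]
 [-24.  45.]
 [-54.  45.]
 [-54. 162.]] [-38.8 103.2] [0.496 0.073 0.05 ]
[[-0.001 -0.936  0.353]
 [-0.001  0.353  0.936]
 [-1.     0.    -0.002]] 0.15
[[ 0.55821736 -0.02832502]
 [ 0.53822631 -0.02892334]]
```

Request:
send_rows --steps '[[[0,0.03,-0.05,0,0.1],[0,0.06,-0.1,0,0.2],[0,0.09,-0.15,0,0.3],[0,0.12,-0.2,0,0.39],[0,0.15,-0.25,0,0.39],[0,0.18,-0.3,0,0.39],[0,0.21,-0.35,0,0.39],[0,0.24,-0.4,-0.02,0.39]]]'

```text
t: 1.15
tcp_pos: [0.4627, 0.1833, 0.2123]
tool_rot: [0.508, -0.491, -0.506, -0.494]
force: [1.3, 0.2, 0.3]
finger_gap: 0.998
```

Request:
send_rows --steps '[[[0,0.03,-0.05,0,0],[0,0.06,-0.1,0,0],[0,0.09,-0.15,0,0],[0,0.12,-0.2,-0.01,0],[0,0.14,-0.215,-0.01,0],[0,0.14,-0.215,-0.01,0],[0,0.14,-0.215,-0.01,0]]]'

```text
t: 2.02
tcp_pos: [0.5993, -0.0293, 0.2009]
tool_rot: [-0.507, 0.493, 0.508, 0.492]
force: [-0.2, 1.0, -0.4]
finger_gap: 1.001
```

```bash
python3 - <<'E'
from h import *
s=manip.sense();im=manip.snapshot("wrist");cv2.imwrite("pics/w1.png",im[:,:,::-1])
np.savez("w1.npz",p=s["tcp_pos"],q=s["tool_rot"]);print(s["t"],s["tcp_pos"],s["qd"].round(3),R.from_quat(s["tool_rot"]).as_matrix().round(3),s["force"])
E
```

```text
2.025 [ 0.59932076 -0.02931452  0.20089549] [ 0.014 -0.012  0.012 -0.001 -0.002 -0.002] [[-0.002 -1.    -0.03 ]
 [ 0.001 -0.03   1.   ]
 [-1.     0.002  0.001]] [-0.22769312  0.95017239 -0.36146243]
```

View pics/w1.png

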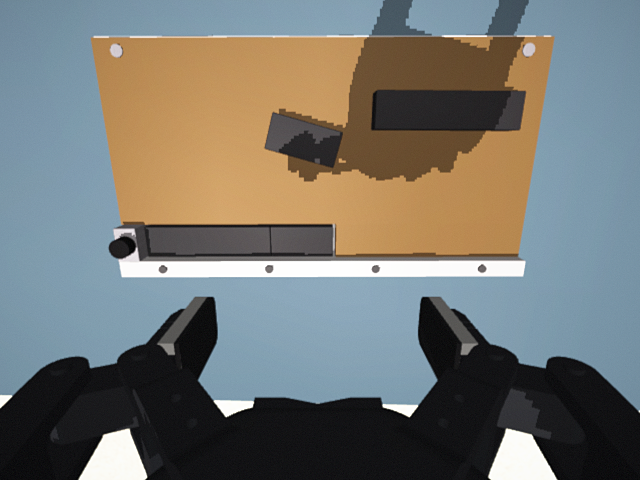

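The wrist view shows the jig square in the frame. The end stop knob is at (122,246), the loose short bar at (304,139) and the loose long bar at (448,110). The lower joint is at (270,240) and the ledge edge at (333,240).

```bash
python3 - <<'E'
import cv2
im=cv2.imread("pics/w1.png")
def c(n,x0,x1,y0,y1,f):cv2.imwrite(n,cv2.resize(im[y0:y1,x0:x1],None,fx=f,fy=f,interpolation=cv2.INTER_CUBIC))
c("pics/w1a.png",95,355,210,290,3);c("pics/w1b.png",255,545,80,180,2.75)
E
```

```text
(no output)
```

View pics/w1a.png

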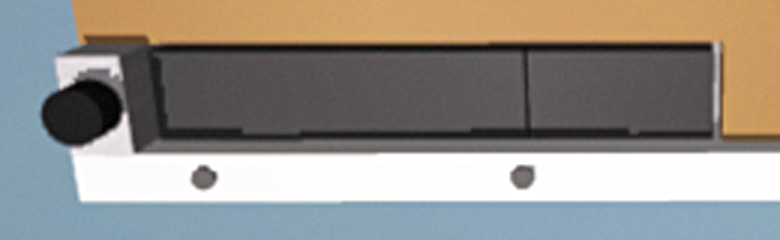

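View pics/w1b.png

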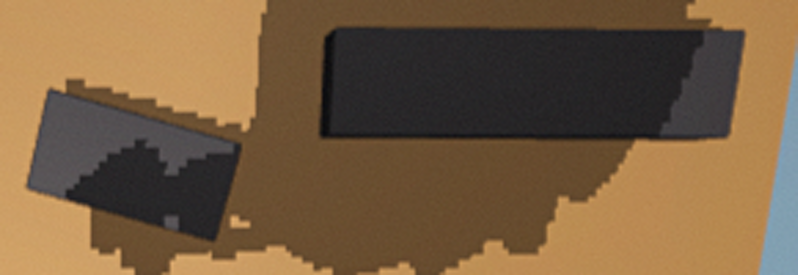

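```bash
python3 - <<'E'
from h import *
d=np.load("w1.npz");K,T=cam("wrist",(d["p"],d["q"]))
a=lambda u:np.array(u)/3+[95,210]
b=lambda u:np.array(u)/2.75+[255,80]
pj=np.array([[-95,-190,29.5],[-95,190,29.5],[62,13,29.5],[95,13,29.5],[80,-50,28],[95,-170,44],[95,190,42]])/1000
uv=np.vstack([[94.5,38.5],[551.5,38.5],a([[722,42],[723,135],[527,91],[132,152]]),[[524,257.5]]])
J,r=fit(K,T,pj,uv,[.538,-.029,.03]);print(J,r.round(1))
S=back(K,T,b([[49,90],[241,145],[215,240],[27,188]]),.0495);L=back(K,T,b([[335,29],[744,31],[729,137],[327,136]]),.0495)
for n,B in(("S",S),("L",L)):
    q=w2jig(J,B)*1e3;print(n,q.round().tolist(),q.mean(0).round(1), B.mean(0).round(4), [np.linalg.norm(B[i]-B[i-1]).round(4) for i in range(4)])
q=R.from_quat(d["q"]).as_matrix();print("yaw tool z",np.arctan2(q[1,2],q[0,2])-np.pi/2)
for n,p in dict(short_fork=(-55,-14),short_lane=(52,-14),long_fork=(-75,103),long_lane=(53,103)).items():
    print(n,jig2w(J,np.array([p])/1000).round(4))
E
```

```text
[ 0.53802407 -0.02569935  0.03010286] [[-3.2 -1.7]
 [ 2.5 -1.5]
 [ 0.1 -0.5]
 [-0.8  1.7]
 [-0.6  1.1]
 [ 0.6  0.9]
 [ 0.6  3.3]]
S [[-35.0, -41.0], [-19.0, 16.0], [9.0, 9.0], [-7.0, -48.0]] [-13.1 -15.9] [ 0.5254 -0.042   0.0495] [np.float64(0.029), np.float64(0.0591), np.float64(0.0289), np.float64(0.0593)]
L [[-51.0, 43.0], [-51.0, 162.0], [-22.0, 163.0], [-22.0, 42.0]] [-36.5 102.5] [0.4985 0.0756 0.0495] [np.float64(0.0296), np.float64(0.1191), np.float64(0.0293), np.float64(0.1204)]
yaw tool z 0.02966319732958289
short_fork [[ 0.4835 -0.0413]]
short_lane [[ 0.5904 -0.0381]]
long_fork [[0.46  0.075]]
long_lane [[0.5879 0.0788]]
```

Request:
send_rows --steps '[[[0.67,-0.06,-0.007,0,0],[0.67,-0.119,-0.014,0,0],[0.67,-0.119,-0.014,-0.05,0],[0.67,-0.119,-0.014,-0.1,0],[0.67,-0.119,-0.014,-0.14,0],[0.67,-0.119,-0.014,-0.16,0],[0.67,-0.119,-0.014,-0.167,0],[0.67,-0.119,-0.014,-0.167,0]]]'

```text
t: 3.08
tcp_pos: [0.4815, -0.0436, 0.0347]
tool_rot: [-0.508, 0.492, 0.508, 0.492]
force: [0.0, -0.8, 0.1]
finger_gap: 0.334
```

```bash
python3 - <<'E'
from h import *
s=manip.sense();im=manip.snapshot("scene");im2=manip.snapshot("wrist")
c=cv2.resize(im[195:375,205:425],None,fx=2.2,fy=2.2,interpolation=cv2.INTER_CUBIC)
i2=cv2.resize(im2,None,fx=.5,fy=.5)
o=np.zeros((400,800,3),np.uint8);o[:c.shape[0],:c.shape[1]]=c[:400];o[:240,484:800]=i2[:,:316]
cv2.imwrite("pics/s2.png",o[:,:,::-1]);print(s["tcp_pos"],s["force"],s["finger_gap"])
E
```

```text
[ 0.48145487 -0.04361717  0.03466637] [ 0.03377125 -0.76677717  0.0926473 ] 0.333748286179436
```

View pics/s2.png

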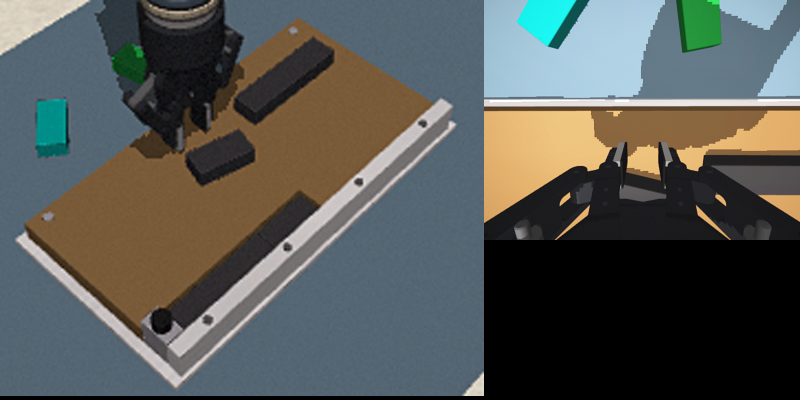

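Request:
send_rows --steps '[[[0.67,0.012,0,0,0],[0.67,0.023,0.001,0,0],[0.67,0.035,0.001,0,0],[0.67,0.047,0.001,0,0],[0.67,0.059,0.002,0,0],[0.67,0.07,0.002,0,0],[0.67,0.081,0.002,0,0],[0.67,0.081,0.002,0,0]]]'

```text
t: 4.18
tcp_pos: [0.5643, -0.0425, 0.0344]
tool_rot: [0.508, -0.492, -0.507, -0.493]
force: [-0.2, 0.8, 0.4]
finger_gap: 0.332
```

```bash
python3 - <<'E'
from h import *
s=manip.sense();im=manip.snapshot("scene");im2=manip.snapshot("wrist")
c=cv2.resize(im[195:375,205:425],None,fx=2.2,fy=2.2,interpolation=cv2.INTER_CUBIC)
i2=cv2.resize(im2,None,fx=.5,fy=.5)
o=np.zeros((400,800,3),np.uint8);o[:c.shape[0],:c.shape[1]]=c[:400];o[:240,484:800]=i2[:,:316]
cv2.imwrite("pics/s3.png",o[:,:,::-1]);print(s["t"],s["tcp_pos"],s["force"],s["finger_gap"])
E
```

```text
4.175 [ 0.56428596 -0.0425074   0.03436906] [-0.19683374  0.79152777  0.43620968] 0.33224004294420717
```

View pics/s3.png

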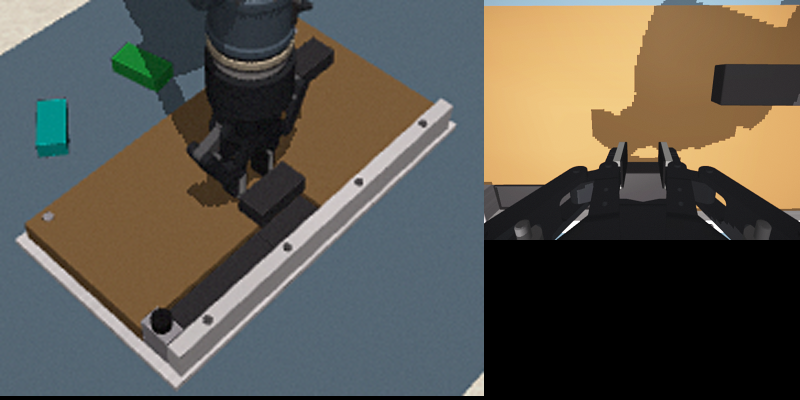

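Request:
send_rows --steps '[[[0.67,0.01,0,0,0],[0.67,0.018,0,0,0],[0.67,0.024,0.001,0,0],[0.67,0.026,0.001,0,0],[0.67,0.027,0.001,0,0],[0.67,0.028,0.001,0,0]]]'

```text
t: 5.03
tcp_pos: [0.5902, -0.0411, 0.0343]
tool_rot: [-0.507, 0.493, 0.507, 0.492]
force: [-1.4, 0.1, 0.8]
finger_gap: 0.334
```

Request:
send_rows --steps '[[[0.67,0.001,0,0,0],[0.67,0.001,0,0,0]]]'

```text
t: 5.28
tcp_pos: [0.5918, -0.0413, 0.0343]
tool_rot: [0.507, -0.493, -0.507, -0.493]
force: [0.0, 1.1, 1.2]
finger_gap: 0.33
```

```bash
python3 - <<'E'
from h import *
s=manip.sense();im=manip.snapshot("scene");im2=manip.snapshot("wrist")
c=cv2.resize(im[195:375,205:425],None,fx=2.2,fy=2.2,interpolation=cv2.INTER_CUBIC)
i2=cv2.resize(im2,None,fx=.5,fy=.5)
o=np.zeros((400,800,3),np.uint8);o[:c.shape[0],:c.shape[1]]=c[:400];o[:240,484:800]=i2[:,:316]
cv2.imwrite("pics/s4.png",o[:,:,::-1]);print(s["t"],s["tcp_pos"],s["force"],s["finger_gap"],w2jig((.538,-.0257,.03),s["tcp_pos"][None]))
E
```

```text
5.275 [ 0.59178513 -0.04127444  0.03431129] [0.00392151 1.06274361 1.16580659] 0.33000435627226465 [[ 0.05329376 -0.01718074]]
```

View pics/s4.png

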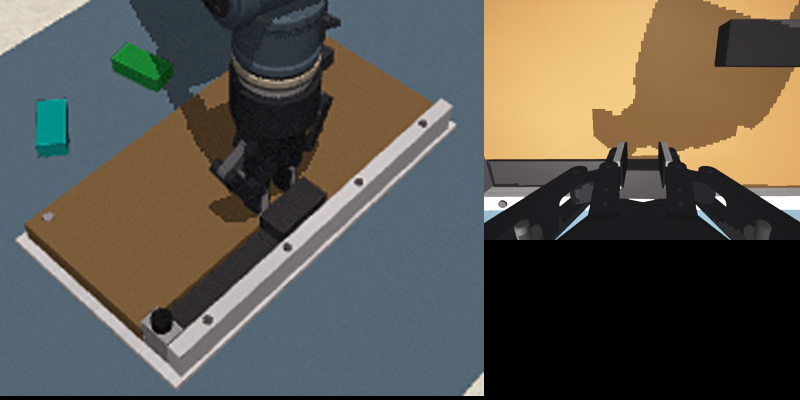

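Request:
send_rows --steps '[[[0.67,0.001,0,0,0],[0.67,0.002,0,0,0],[0.67,0.002,0,0,0]]]'

```text
t: 5.75
tcp_pos: [0.5938, -0.0413, 0.0343]
tool_rot: [0.507, -0.493, -0.507, -0.493]
force: [-0.4, -0.8, 0.4]
finger_gap: 0.332
```

Request:
send_rows --steps '[[[0.67,0.001,0,0,0],[0.67,0.002,0,0,0],[0.67,0.002,0,0,0]]]'

```text
t: 6.12
tcp_pos: [0.5943, -0.0412, 0.0342]
tool_rot: [-0.507, 0.493, 0.508, 0.492]
force: [-5.0, -1.0, 3.9]
finger_gap: 0.33
```

Request:
send_rows --steps '[[[0.67,-0.015,0,0,0],[1,-0.02,0,0.04,0],[1,-0.02,0.01,0.09,0],[1,0,0.04,0.11,0],[1,0.02,0.063,0.11,0],[1,0.02,0.063,0.11,0]]]'

```text
t: 6.88
tcp_pos: [0.6183, 0.0232, 0.1452]
tool_rot: [0.509, -0.491, -0.506, -0.493]
force: [-0.5, 0.1, 0.1]
finger_gap: -0.001
```

```bash
python3 - <<'E'
from h import *
s=manip.sense();im=manip.snapshot("wrist");cv2.imwrite("pics/w5.png",im[:,:,::-1])
np.savez("w5.npz",p=s["tcp_pos"],q=s["tool_rot"]);print(s["t"],s["tcp_pos"],s["force"],s["finger_gap"],w2jig((.538,-.0257,.03),s["tcp_pos"][None]))
E
```

```text
6.875 [0.61825539 0.02320109 0.14517619] [-0.5464934   0.12020238  0.10351057] -0.0011008480268761775 [[0.08168609 0.04647178]]
```

View pics/w5.png

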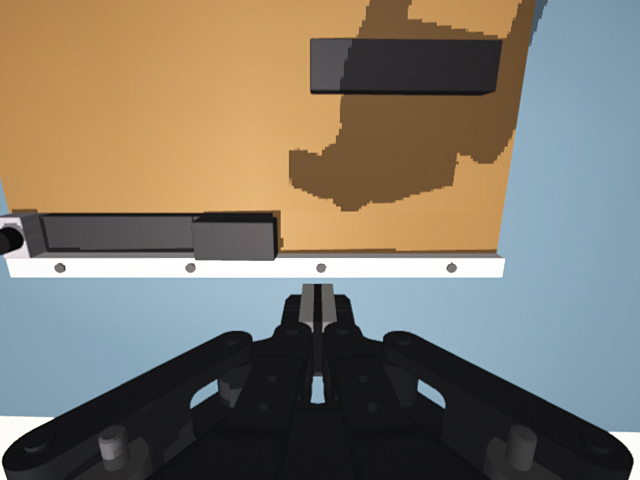

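```bash
python3 - <<'E'
from h import *
J=(.538,-.0257,.0301)
d=np.load("w5.npz");K,T=cam("wrist",(d["p"],d["q"]))
print(w2jig(J,back(K,T,[[192,259],[275,259],[275,220],[193,220]],.0485)).round(4)*1e3)
print(w2jig(J,back(K,T,[[311,39],[502,41],[495,91],[311,94]],.0495)).round(4)*1e3)
print(w2jig(J,back(K,T,[[40,258],[300,257.5],[495,257]],.042)).round(4)*1e3)
E
```

```text
[[ 93.5 -45.9]
 [ 93.4  15.9]
 [ 63.7  16.8]
 [ 63.8 -42.2]]
[[-51.8  43.1]
 [-50.9 162.1]
 [-22.1 161.9]
 [-20.1  43. ]]
[[  95.2 -164.4]
 [  94.4   34.1]
 [  93.7  182.8]]
```

Request:
send_rows --steps '[[[1,-0.004,0,-0.06,0],[1,-0.004,0,-0.1,0],[1,-0.004,0,-0.11,0],[1,-0.004,0,-0.11,0]]]'

```text
t: 7.42
tcp_pos: [0.6115, 0.0211, 0.0341]
tool_rot: [-0.507, 0.493, 0.507, 0.493]
force: [0.9, -1.1, -0.1]
finger_gap: -0.0
```

Request:
send_rows --steps '[[[1,0.001,-0.016,0,0],[1,0.001,-0.03,0,0],[1,0.001,-0.045,0,0],[1,0.002,-0.06,0,0],[1,0.002,-0.075,0,0],[1,0.003,-0.09,0,0],[1,0.003,-0.105,0,0],[1,0.004,-0.115,0,0]]]'

```text
t: 8.43
tcp_pos: [0.6155, -0.0944, 0.0342]
tool_rot: [-0.507, 0.493, 0.507, 0.493]
force: [-0.6, 1.4, 1.2]
finger_gap: 0.002
```

Request:
send_rows --steps '[[[1,0,-0.003,0,0],[1,0,-0.006,0,0],[1,0,-0.008,0,0],[1,0,-0.01,0,0],[1,0,-0.012,0,0],[1,0,-0.012,0,0]]]'

```text
t: 9.18
tcp_pos: [0.6156, -0.1054, 0.0343]
tool_rot: [0.507, -0.493, -0.507, -0.493]
force: [0.2, -0.7, -0.4]
finger_gap: -0.0
```

```bash
cat > v.py <<'E'
from h import *
import sys
s=manip.sense();im=manip.snapshot("scene")
c=cv2.resize(im[195:375,205:425],None,fx=3.3,fy=3.3,interpolation=cv2.INTER_CUBIC)
cv2.imwrite(sys.argv[1],c[:,:,::-1]);print(s["t"],s["tcp_pos"],s["force"],s["finger_gap"],w2jig((.538,-.0257,.0301),s["tcp_pos"][None]))
E
python3 v.py pics/s6.png
```

```text
9.175 [ 0.61562596 -0.1054126   0.0343091 ] [ 0.17254655 -0.69492499 -0.3696711 ] -0.00038280258144860894 [[ 0.07519181 -0.08201268]]
```

View pics/s6.png

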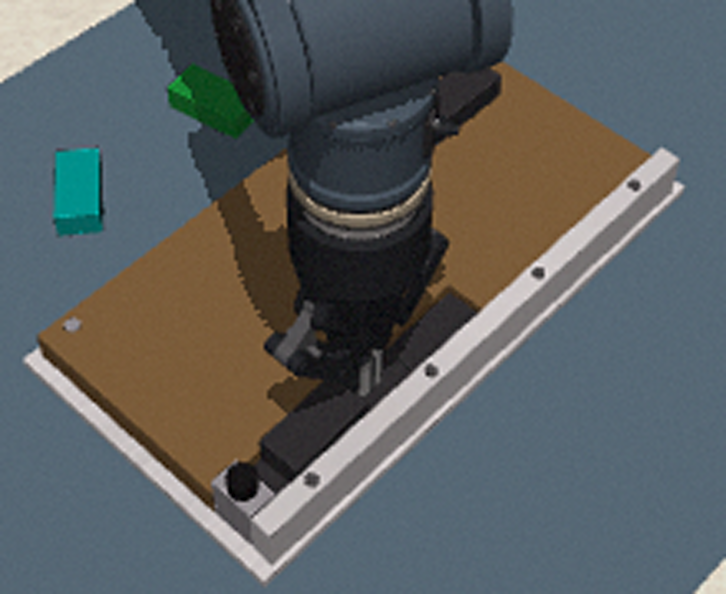

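Request:
send_rows --steps '[[[1,0,-0.002,0,0],[1,0,-0.004,0,0],[1,0,-0.006,0,0],[1,0,-0.008,0,0],[1,0,-0.008,0,0]]]'

```text
t: 9.85
tcp_pos: [0.6157, -0.1136, 0.0343]
tool_rot: [0.507, -0.493, -0.507, -0.493]
force: [0.2, 0.3, 0.9]
finger_gap: 0.001
```

Request:
send_rows --steps '[[[1,0,-0.0015,0,0],[1,0,-0.003,0,0],[1,0,-0.004,0,0],[1,0,-0.004,0,0]]]'

```text
t: 10.35
tcp_pos: [0.6156, -0.1174, 0.0343]
tool_rot: [0.507, -0.493, -0.507, -0.493]
force: [1.1, 0.2, -1.5]
finger_gap: 0.001
```

Request:
send_rows --steps '[[[1,0,-0.001,0,0],[1,0,-0.002,0,0],[1,0,-0.002,0,0]]]'

```text
t: 10.72
tcp_pos: [0.6156, -0.1194, 0.0343]
tool_rot: [0.507, -0.493, -0.507, -0.493]
force: [-1.1, 0.3, -0.1]
finger_gap: -0.001
```

Request:
send_rows --steps '[[[1,0,-0.001,0,0],[1,0,-0.002,0,0],[1,0,-0.002,0,0]]]'

```text
t: 11.1
tcp_pos: [0.6156, -0.1206, 0.0343]
tool_rot: [-0.507, 0.492, 0.507, 0.493]
force: [1.3, 3.2, 0.5]
finger_gap: -0.004
```

```bash
python3 v.py pics/s7.png
```

```text
11.1 [ 0.61556618 -0.12060785  0.03431801] [1.31917192 3.18610901 0.5014724 ] -0.0038026711010147817 [[ 0.07467475 -0.09719925]]
```

View pics/s7.png

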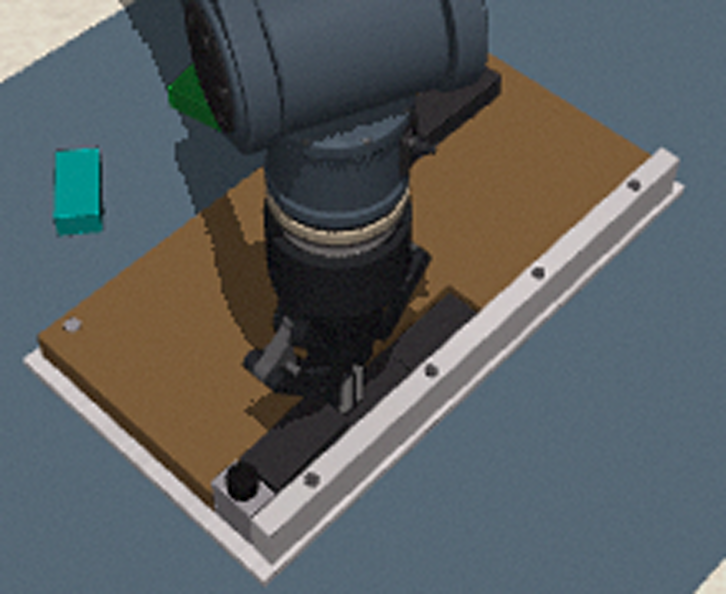

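Request:
send_rows --steps '[[[1,0,0.012,0,0],[1,0,0.015,0.05,0],[1,-0.02,0.04,0.09,0],[0.6,-0.055,0.08,0.1,0],[0.1,-0.09,0.12,0.1,0],[0.1,-0.125,0.16,0.1,0],[0.1,-0.156,0.197,0.1,0],[0.1,-0.156,0.197,0.1,0]]]'

```text
t: 12.15
tcp_pos: [0.4558, 0.078, 0.1343]
tool_rot: [-0.507, 0.492, 0.509, 0.491]
force: [0.2, 0.0, 0.5]
finger_gap: 0.9
```

```bash
python3 v.py pics/s8.png
```

```text
12.15 [0.45580504 0.07795682 0.13430776] [0.16704845 0.0178639  0.45766865] 0.9000255298458071 [[-0.07903813  0.10608357]]
```

View pics/s8.png

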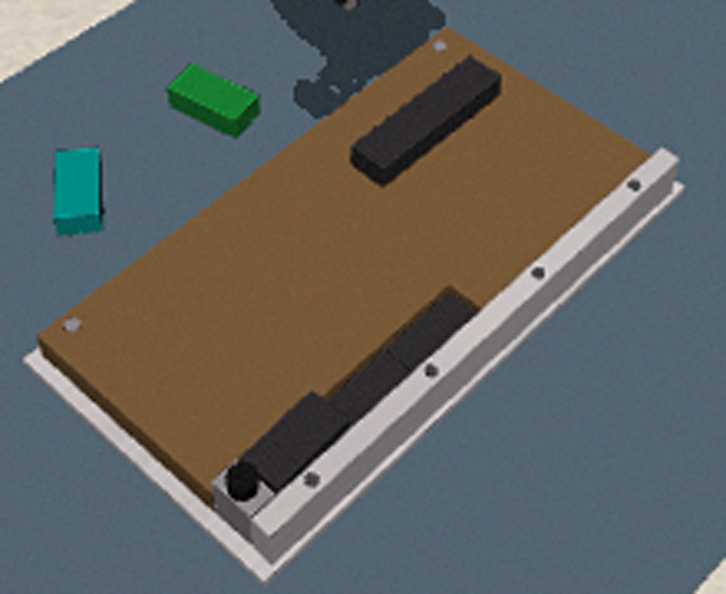

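The short bar sits at the end stop, flat and along the fence. Next I lower the open fork behind the long bar and push it to the fence.

Request:
send_rows --steps '[[[0.1,0,-0.003,-0.05,0],[0.1,0,-0.003,-0.09,0],[0.1,0,-0.003,-0.105,0],[0.1,0,-0.003,-0.109,0],[0.1,0,-0.003,-0.109,0]]]'

```text
t: 12.82
tcp_pos: [0.4606, 0.0725, 0.0259]
tool_rot: [0.508, -0.492, -0.507, -0.493]
force: [-0.2, 0.8, 0.5]
finger_gap: 0.9
```

Request:
send_rows --steps '[[[0.1,0.012,0,0,0],[0.1,0.025,0.001,0,0],[0.1,0.038,0.001,0,0],[0.1,0.051,0.002,0,0],[0.1,0.064,0.002,0,0],[0.1,0.077,0.002,0,0],[0.1,0.09,0.003,0,0],[0.1,0.1,0.003,0,0]]]'

```text
t: 13.82
tcp_pos: [0.5609, 0.0758, 0.0252]
tool_rot: [0.507, -0.492, -0.507, -0.493]
force: [-3.3, -0.3, 1.8]
finger_gap: 0.896
```

```bash
python3 v.py pics/s9.png
```

```text
13.825 [0.56091545 0.07576257 0.02523037] [-3.29839006 -0.27748471  1.78303868] 0.8958099981783132 [[0.02595863 0.10072695]]
```

View pics/s9.png

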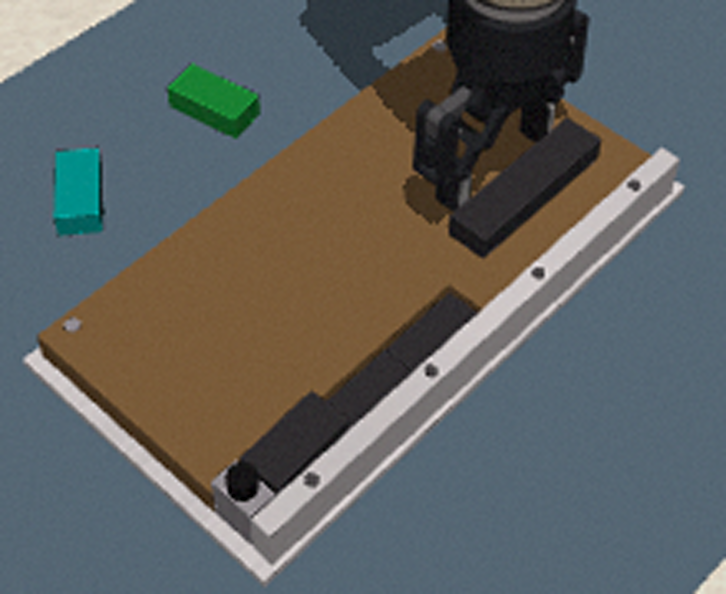

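Request:
send_rows --steps '[[[0.1,0.01,0,0,0],[0.1,0.018,0.001,0,0],[0.1,0.024,0.001,0,0],[0.1,0.026,0.001,0,0],[0.1,0.027,0.001,0,0],[0.1,0.028,0.001,0,0],[0.1,0.028,0.001,0,0]]]'

```text
t: 14.75
tcp_pos: [0.5877, 0.0768, 0.0253]
tool_rot: [0.507, -0.493, -0.507, -0.493]
force: [-1.4, 0.1, -0.1]
finger_gap: 0.898
```

Request:
send_rows --steps '[[[0.1,0.001,0,0,0],[0.1,0.002,0,0,0],[0.1,0.002,0,0,0]]]'

```text
t: 15.12
tcp_pos: [0.59, 0.0767, 0.0253]
tool_rot: [0.507, -0.492, -0.507, -0.493]
force: [-1.7, 0.3, 0.3]
finger_gap: 0.897
```

Request:
send_rows --steps '[[[0.1,0.001,0,0,0],[0.1,0.002,0,0,0],[0.1,0.002,0,0,0]]]'

```text
t: 15.5
tcp_pos: [0.5904, 0.0767, 0.0253]
tool_rot: [-0.507, 0.493, 0.508, 0.492]
force: [-5.3, -0.2, 2.3]
finger_gap: 0.903
```

Request:
send_rows --steps '[[[0.1,0.001,0,0,0],[0.1,0.001,0,0,0]]]'

```text
t: 15.75
tcp_pos: [0.5904, 0.0768, 0.0253]
tool_rot: [-0.506, 0.494, 0.509, 0.491]
force: [-7.0, -1.2, 3.7]
finger_gap: 0.9
```

Request:
send_rows --steps '[[[0.1,-0.015,0,0,0],[0.1,-0.02,0,0.04,0],[0.6,-0.02,0.02,0.09,0],[1,0,0.06,0.12,0],[1,0.017,0.09,0.12,0],[1,0.017,0.09,0.12,0],[1,0.017,0.09,0.12,0]]]'

```text
t: 16.62
tcp_pos: [0.6098, 0.1665, 0.1451]
tool_rot: [0.508, -0.492, -0.507, -0.493]
force: [0.5, -0.6, -0.4]
finger_gap: 0.002
```

```bash
python3 - <<'E'
from h import *
s=manip.sense();im=manip.snapshot("wrist");cv2.imwrite("pics/w10.png",im[:,:,::-1])
np.savez("w10.npz",p=s["tcp_pos"],q=s["tool_rot"]);print(s["t"],s["tcp_pos"],s["force"],s["finger_gap"],w2jig((.538,-.0257,.0301),s["tcp_pos"][None]))
E
```

```text
16.625 [0.60981189 0.16654606 0.14506035] [ 0.51037673 -0.61734348 -0.40144561] 0.002323207987107565 [[0.07756509 0.18999776]]
```

View pics/w10.png

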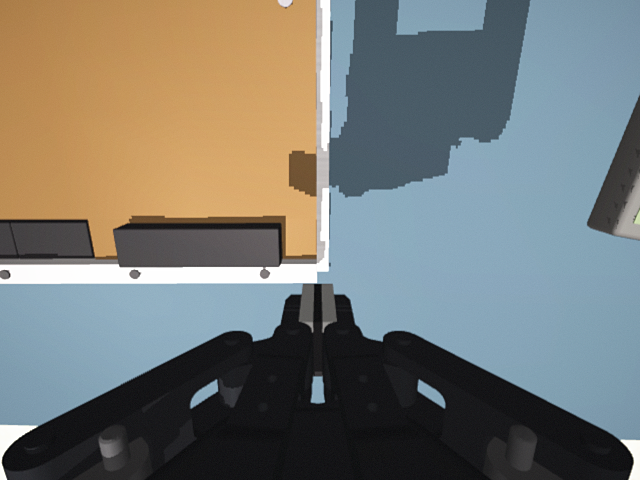

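The long bar lies on the ledge along the fence, with its +y end at column 281 and the closed fingers at column 318. I'll lower the fingers and push it along the lane.

Request:
send_rows --steps '[[[1,0,0,-0.06,0],[1,0,0,-0.1,0],[1,0,0,-0.11,0],[1,0,-0.005,-0.11,0]]]'

```text
t: 17.18
tcp_pos: [0.6096, 0.1612, 0.0351]
tool_rot: [-0.507, 0.493, 0.507, 0.493]
force: [-0.2, -0.4, 0.2]
finger_gap: 0.001
```

Request:
send_rows --steps '[[[1,0,-0.01,0,0],[1,0.001,-0.022,0,0],[1,0.001,-0.036,0,0],[1,0.001,-0.05,0,0],[1,0.002,-0.064,0,0],[1,0.002,-0.078,0,0],[1,0.003,-0.092,0,0],[1,0.003,-0.102,0,0]]]'

```text
t: 18.18
tcp_pos: [0.6126, 0.0586, 0.0352]
tool_rot: [-0.507, 0.493, 0.507, 0.493]
force: [0.8, 3.3, 1.2]
finger_gap: 0.0
```

```bash
python3 v.py pics/s11.png
```

```text
18.175 [0.61260664 0.05862382 0.0351789 ] [0.75315897 3.25923828 1.17802397] 5.5687667347676886e-05 [[0.07711061 0.08204031]]
```

View pics/s11.png

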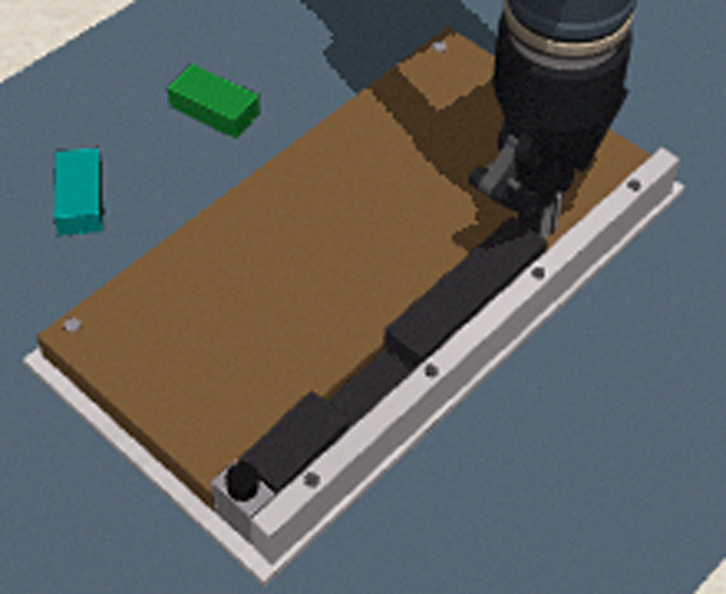

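Request:
send_rows --steps '[[[1,0,-0.009,0,0],[1,0.001,-0.018,0,0],[1,0.001,-0.027,0,0],[1,0.001,-0.036,0,0],[1,0.001,-0.044,0,0],[1,0.002,-0.05,0,0],[1,0.002,-0.05,0,0]]]'

```text
t: 19.1
tcp_pos: [0.615, 0.0089, 0.0354]
tool_rot: [0.507, -0.493, -0.507, -0.493]
force: [-0.9, -0.3, 0.5]
finger_gap: -0.001
```

```bash
python3 v.py pics/s12.png
```

```text
19.1 [0.61495859 0.00889201 0.03544365] [-0.8607118  -0.2838961   0.52316336] -0.0010287201860290575 [[0.0779648  0.03226024]]
```

View pics/s12.png

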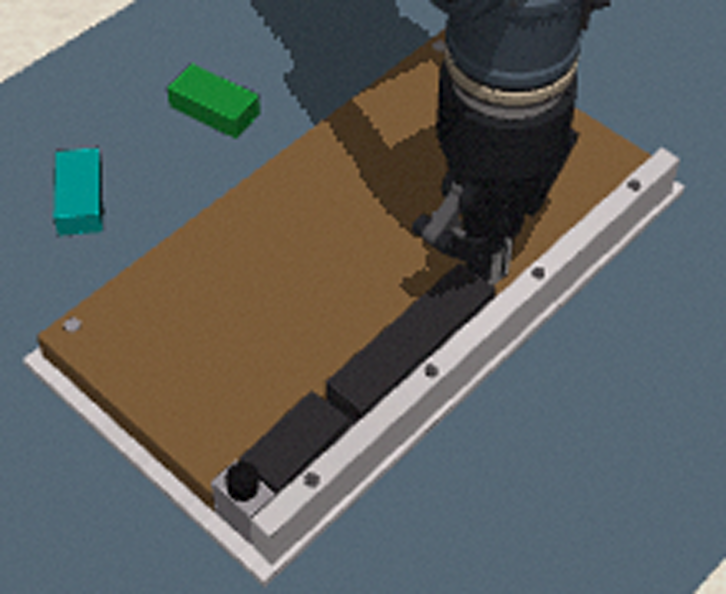

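Request:
send_rows --steps '[[[1,0,-0.002,0,0],[1,0,-0.004,0,0],[1,0,-0.006,0,0],[1,0,-0.007,0,0],[1,0,-0.007,0,0]]]'

```text
t: 19.77
tcp_pos: [0.6146, 0.0027, 0.0353]
tool_rot: [-0.507, 0.493, 0.507, 0.493]
force: [0.6, 2.5, 0.8]
finger_gap: -0.002
```

Request:
send_rows --steps '[[[1,0,-0.001,0,0],[1,0,-0.002,0,0],[1,0,-0.002,0,0]]]'

```text
t: 20.15
tcp_pos: [0.6145, 0.0007, 0.0353]
tool_rot: [-0.507, 0.493, 0.507, 0.493]
force: [0.0, 0.4, 0.3]
finger_gap: -0.0
```

Request:
send_rows --steps '[[[1,0,-0.001,0,0],[1,0,-0.001,0,0]]]'

```text
t: 20.4
tcp_pos: [0.6145, -0.0002, 0.0353]
tool_rot: [-0.507, 0.493, 0.507, 0.493]
force: [0.1, 3.1, -0.4]
finger_gap: -0.003
```

Request:
send_rows --steps '[[[1,0,-0.001,0,0],[1,0,-0.001,0,0]]]'

```text
t: 20.65
tcp_pos: [0.6143, -0.0005, 0.0353]
tool_rot: [-0.507, 0.493, 0.508, 0.493]
force: [0.4, 5.4, 0.3]
finger_gap: 0.002
```

Request:
send_rows --steps '[[[1,0,-0.001,0,0],[1,0,-0.001,0,0]]]'

```text
t: 20.9
tcp_pos: [0.6141, -0.0006, 0.0353]
tool_rot: [-0.506, 0.492, 0.508, 0.493]
force: [-1.0, 7.6, 0.6]
finger_gap: -0.002
```

```bash
python3 v.py pics/s13.png
```

```text
20.9 [ 0.6141354  -0.00064096  0.03526967] [-0.97426529  7.60162527  0.64105763] -0.0015147420521655825 [[0.07685508 0.02275636]]
```

View pics/s13.png

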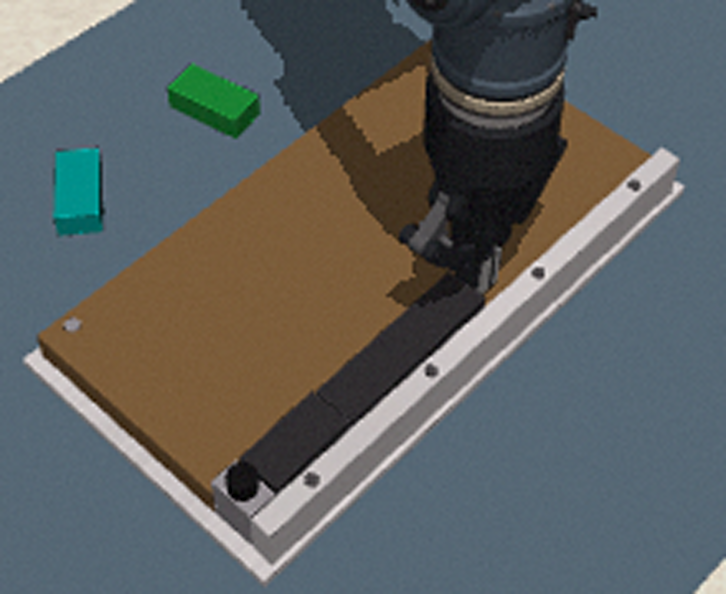

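Request:
send_rows --steps '[[[1,0,0.012,0,0],[1,0,0.014,0.05,0],[1,0,0,0.09,0],[0.6,0.005,-0.04,0.11,0],[0.1,0.005,-0.075,0.11,0],[0.1,0.005,-0.075,0.11,0],[0.1,0.005,-0.075,0.11,0]]]'

```text
t: 21.82
tcp_pos: [0.6192, -0.077, 0.145]
tool_rot: [-0.507, 0.493, 0.507, 0.493]
force: [0.2, -0.5, -1.0]
finger_gap: 0.85
```

```bash
python3 - <<'E'
from h import *
s=manip.sense();im=manip.snapshot("wrist")
np.savez("w14.npz",p=s["tcp_pos"],q=s["tool_rot"],im=im);print(s["t"],s["tcp_pos"],s["force"],s["finger_gap"],w2jig((.538,-.0257,.0301),s["tcp_pos"][None]))
c=cv2.resize(im[195:295,120:520],None,fx=2,fy=2,interpolation=cv2.INTER_CUBIC)
cv2.imwrite("pics/w14.png",c[:,:,::-1])
E
```

```text
21.825 [ 0.61919178 -0.07703999  0.144972  ] [ 0.24369763 -0.50337665 -1.00863913] 0.8495084154720577 [[ 0.0796099  -0.05376024]]
```

View pics/w14.png

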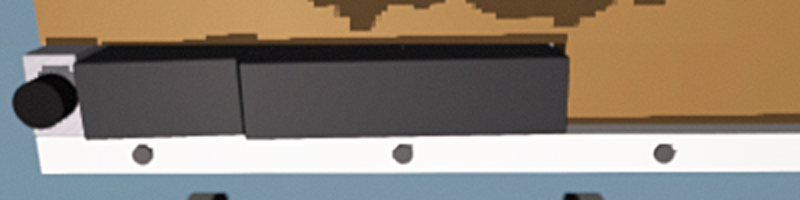

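Request:
send_rows --steps '[[[0.1,-0.042,0.003,0,0],[0.1,-0.042,0.003,-0.05,0],[0.1,-0.042,0.003,-0.09,0],[0.1,-0.042,0.003,-0.115,0],[0.1,-0.042,0.003,-0.119,0],[0.1,-0.036,0.003,-0.119,0],[0.1,-0.03,0.003,-0.119,0],[0.1,-0.03,0.003,-0.119,0]]]'

```text
t: 22.88
tcp_pos: [0.5914, -0.0746, 0.0276]
tool_rot: [0.508, -0.492, -0.506, -0.493]
force: [0.1, 0.1, 0.8]
finger_gap: 0.901
```

Request:
send_rows --steps '[[[0.1,0.002,0,0,0],[0.1,0.004,0,0,0],[0.1,0.005,0,0,0],[0.1,0.005,0,0,0]]]'

```text
t: 23.38
tcp_pos: [0.594, -0.0741, 0.0262]
tool_rot: [-0.507, 0.493, 0.508, 0.492]
force: [-2.4, 0.2, 0.3]
finger_gap: 0.896
```

Request:
send_rows --steps '[[[0.1,0.001,0,0,0],[0.1,0.0015,0,0,0],[0.1,0.0015,0,0,0]]]'

```text
t: 23.75
tcp_pos: [0.5952, -0.0739, 0.0261]
tool_rot: [-0.507, 0.493, 0.508, 0.492]
force: [-3.3, 1.0, 1.2]
finger_gap: 0.902
```

Request:
send_rows --steps '[[[0.1,0.001,0,0,0],[0.1,0.001,0,0,0]]]'

```text
t: 24.0
tcp_pos: [0.5953, -0.0739, 0.0261]
tool_rot: [-0.506, 0.493, 0.509, 0.492]
force: [-4.7, 1.5, 3.8]
finger_gap: 0.903
```

Request:
send_rows --steps '[[[0.1,0.001,0,0,0],[0.1,0.001,0,0,0],[0.1,0.001,0,0,0]]]'

```text
t: 24.38
tcp_pos: [0.5953, -0.0738, 0.0261]
tool_rot: [-0.506, 0.494, 0.509, 0.491]
force: [-7.1, 0.2, 4.7]
finger_gap: 0.894
```

Request:
send_rows --steps '[[[0.1,-0.012,0,0,0],[0.4,-0.016,0,0.009,0],[0.75,-0.015,-0.03,0.009,0],[0.75,-0.014,-0.06,0.009,0],[0.75,-0.013,-0.087,0.009,0],[0.75,-0.006,-0.087,0.009,0],[0.75,-0.002,-0.087,0.009,0],[0.75,0,-0.087,0.009,0]]]'

```text
t: 25.38
tcp_pos: [0.598, -0.1602, 0.0354]
tool_rot: [-0.507, 0.492, 0.508, 0.492]
force: [-3.5, -1.1, 1.6]
finger_gap: 0.252
```

Request:
send_rows --steps '[[[0.75,0.001,0,0,0],[0.75,0.002,0,0,0],[0.75,0.002,0,0,0]]]'

```text
t: 25.75
tcp_pos: [0.598, -0.1601, 0.0351]
tool_rot: [-0.506, 0.493, 0.509, 0.492]
force: [-5.4, -0.5, 3.3]
finger_gap: 0.248
```

Request:
send_rows --steps '[[[0.75,-0.015,0,0,0],[0.75,-0.018,0,0.05,0],[0.75,-0.01,0.03,0.1,0],[0.9,0.01,0.07,0.11,0],[1,0.019,0.083,0.11,0],[1,0.019,0.083,0.11,0]]]'

```text
t: 26.5
tcp_pos: [0.6193, -0.0772, 0.1447]
tool_rot: [-0.508, 0.492, 0.508, 0.492]
force: [0.3, 0.7, -0.3]
finger_gap: -0.004
```

```bash
python3 - <<'E'
from h import *
s=manip.sense();im=manip.snapshot("wrist")
np.savez("w15.npz",p=s["tcp_pos"],q=s["tool_rot"],im=im);print(s["t"],s["tcp_pos"],s["force"],s["finger_gap"],w2jig((.538,-.0257,.0301),s["tcp_pos"][None]))
c=cv2.resize(im[205:285,130:410],None,fx=2.85,fy=2.85,interpolation=cv2.INTER_CUBIC)
s=manip.snapshot("scene");c2=cv2.resize(s[295:365,260:375],None,fx=4.8,fy=4.8,interpolation=cv2.INTER_CUBIC)
o=np.zeros((c.shape[0]+c2.shape[0],c.shape[1],3),np.uint8);o[:c.shape[0]]=c;o[c.shape[0]:,:c2.shape[1]]=c2
cv2.imwrite("pics/w15.png",o[:,:,::-1])
E
```

```text
26.5 [ 0.61930648 -0.07724942  0.14465187] [ 0.33624223  0.66856106 -0.3117408 ] -0.0038983850955145657 [[ 0.07971825 -0.05397302]]
```

View pics/w15.png

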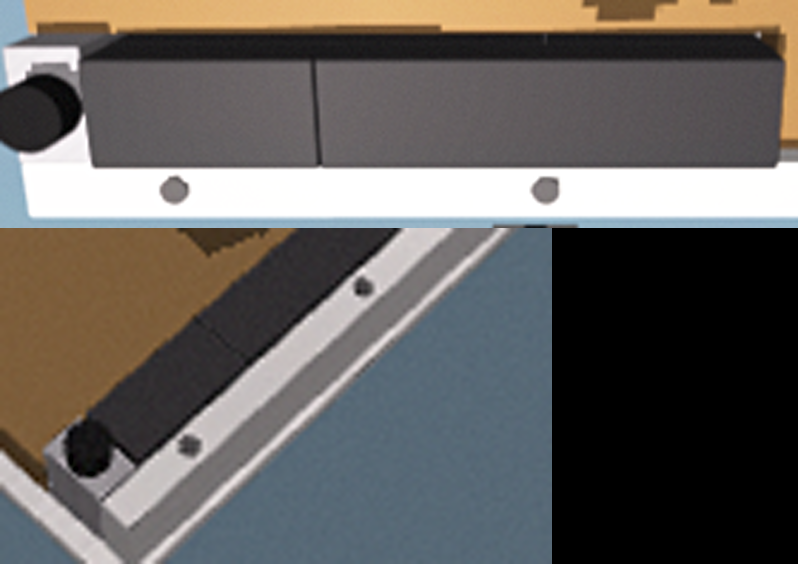

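Both bars are now in line along the fence and level, with the upper joint off the lower one. Next is the final lengthwise press.

Request:
send_rows --steps '[[[1,-0.002,0.05,0,0],[1,-0.004,0.092,0,0],[1,-0.004,0.092,-0.05,0],[1,-0.004,0.092,-0.09,0],[1,-0.004,0.092,-0.108,0],[1,-0.004,0.088,-0.11,0],[1,-0.004,0.083,-0.11,0],[1,-0.004,0.079,-0.11,0]]]'

```text
t: 27.6
tcp_pos: [0.6163, -0.0002, 0.0369]
tool_rot: [0.508, -0.492, -0.506, -0.493]
force: [-1.4, -0.5, 0.4]
finger_gap: -0.001
```

Request:
send_rows --steps '[[[1,0,-0.001,0,0],[1,0,-0.002,0,0],[1,0,-0.003,0,0],[1,0,-0.003,0,0]]]'

```text
t: 28.1
tcp_pos: [0.616, -0.0012, 0.0365]
tool_rot: [0.508, -0.492, -0.507, -0.493]
force: [0.5, 5.6, 5.6]
finger_gap: -0.0
```

Request:
send_rows --steps '[[[1,0,-0.001,0,0],[1,0,-0.001,0,0]]]'

```text
t: 28.35
tcp_pos: [0.616, -0.0013, 0.0366]
tool_rot: [0.507, -0.492, -0.507, -0.494]
force: [1.0, 7.3, 6.0]
finger_gap: -0.002
```

Request:
send_rows --steps '[[[1,0,-0.001,0.001,0],[1,0,-0.0015,0.001,0]]]'

```text
t: 28.6
tcp_pos: [0.6151, -0.0016, 0.0367]
tool_rot: [-0.506, 0.492, 0.508, 0.494]
force: [1.6, 11.3, 3.4]
finger_gap: -0.001
```

Request:
send_rows --steps '[[[1,0,-0.0005,0,0],[1,0,-0.0005,0,0]]]'

```text
t: 28.85
tcp_pos: [0.6151, -0.0016, 0.0367]
tool_rot: [-0.506, 0.492, 0.508, 0.494]
force: [0.5, 11.5, 3.3]
finger_gap: -0.003
```

Request:
send_rows --steps '[[[1,0,-0.0003,0,0],[1,0,-0.0003,0,0],[1,0,-0.0003,0,0],[1,0,-0.0003,0,0],[1,0,-0.0003,0,0],[1,0,-0.0003,0,0],[1,0,-0.0003,0,0]]]'

```text
t: 29.72
tcp_pos: [0.6151, -0.0016, 0.0367]
tool_rot: [-0.506, 0.492, 0.508, 0.494]
force: [0.5, 11.8, 3.7]
finger_gap: 0.001
```

Request:
send_rows --steps '[[[1,0,0,0,0],[1,0,0,0,0]]]'

```text
t: 29.98
tcp_pos: [0.6151, -0.0017, 0.0367]
tool_rot: [-0.506, 0.492, 0.508, 0.494]
force: [0.8, 13.4, 2.5]
finger_gap: -0.0
```

Request:
send_rows --steps '[[[1,0,0.003,0,0],[1,0,0.012,0,0],[1,0,0.02,0,0],[1,0,0.022,0.05,0],[1,0,0,0.09,0],[1,0.004,-0.04,0.11,0],[1,0.004,-0.073,0.11,0],[1,0.004,-0.073,0.11,0]]]'

```text
t: 30.98
tcp_pos: [0.6192, -0.081, 0.1466]
tool_rot: [0.507, -0.494, -0.506, -0.493]
force: [0.4, 0.2, -0.7]
finger_gap: 0.001
```

```bash
python3 - <<'E'
from h import *
s=manip.sense();im=manip.snapshot("wrist")
np.savez("w16.npz",p=s["tcp_pos"],q=s["tool_rot"],im=im);print(s["t"],s["tcp_pos"],s["force"],s["finger_gap"])
c=cv2.resize(im[205:285,130:410],None,fx=2.85,fy=2.85,interpolation=cv2.INTER_CUBIC)
s=manip.snapshot("scene");c2=cv2.resize(s[265:365,260:395],None,fx=3.5,fy=3.5,interpolation=cv2.INTER_CUBIC)
o=np.zeros((c.shape[0]+c2.shape[0],c.shape[1],3),np.uint8);o[:c.shape[0]]=c;o[c.shape[0]:,:c2.shape[1]]=c2
cv2.imwrite("pics/w16.png",o[:,:,::-1])
E
```

```text
30.975 [ 0.61922661 -0.08095188  0.14659092] [ 0.4316962   0.19434743 -0.70508155] 0.0006741723487150609
```

View pics/w16.png

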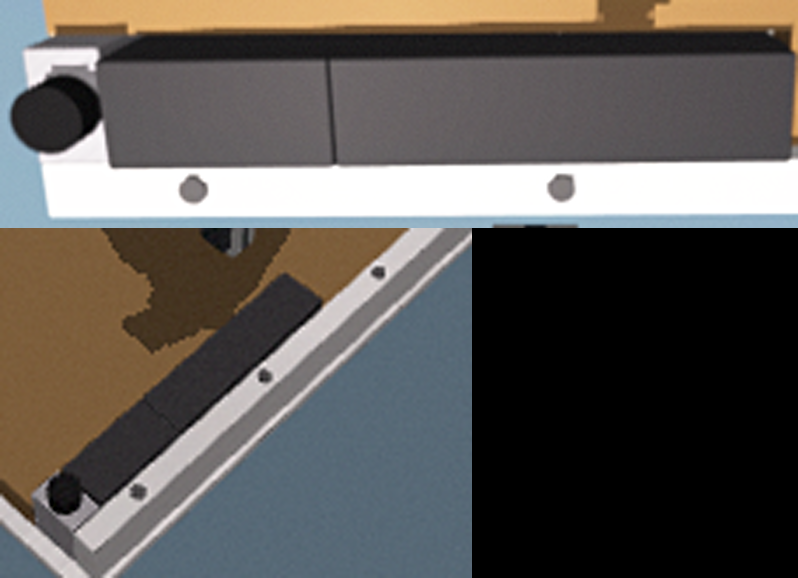

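```bash
python3 - <<'E'
from h import *
J=(.538,-.0257,.0301)
for n,us in(("w15.npz",(175,230,260,320,370,395)),("w16.npz",(180,230,265,320,370,395))):
    d=np.load(n);K,T=cam("wrist",(d["p"],d["q"]))
    g=cv2.cvtColor(d["im"],cv2.COLOR_RGB2GRAY).astype(float)
    for u in us:
        col=g[200:292,u-1:u+2].mean(1);e=np.diff(col)
        def sub(i): 
            w=np.abs(e[i-2:i+3]);return 200.5+i-2+(w*np.arange(5)).sum()/w.sum()
        # bar lower edge: dark->white strongest rise; top/side edge: rise black->grey; fence outer: strong drop after
        i=int(np.argmax(e[50:]))+50
        k=int(np.argmin(e[i+5:i+28]))+i+5
        j=int(np.argmax(e[14:40]))+14
        P=[back(K,T,[[u,sub(x)]],z) for x,z in((j,.048),(i,.048),(k,.042))]
        print(n,u,[sub(x).round(2) for x in(j,i,k)],[ (w2jig(J,p)*1e3).round(1).tolist()[0] for p in P])
E
```

```text
w15.npz 175 [np.float64(226.0), np.float64(263.44), np.float64(280.97)] [[65.8, -156.1], [94.5, -159.3], [111.0, -163.6]]
w15.npz 230 [np.float64(225.79), np.float64(263.43), np.float64(281.0)] [[65.5, -116.3], [94.4, -118.2], [111.0, -120.9]]
w15.npz 260 [np.float64(225.84), np.float64(263.43), np.float64(280.89)] [[65.5, -94.6], [94.3, -95.9], [110.8, -97.6]]
w15.npz 320 [np.float64(225.67), np.float64(263.43), np.float64(283.11)] [[65.3, -51.2], [94.2, -51.1], [112.6, -51.0]]
w15.npz 370 [np.float64(225.69), np.float64(263.43), np.float64(280.92)] [[65.2, -15.1], [94.1, -13.8], [110.7, -12.2]]
w15.npz 395 [np.float64(225.8), np.float64(263.44), np.float64(280.91)] [[65.3, 3.0], [94.1, 4.9], [110.6, 7.3]]
w16.npz 180 [np.float64(226.2), np.float64(263.5), np.float64(280.81)] [[65.7, -157.0], [94.5, -160.3], [111.0, -164.5]]
w16.npz 230 [np.float64(225.69), np.float64(263.14), np.float64(280.7)] [[65.5, -120.5], [94.4, -122.6], [111.1, -125.4]]
w16.npz 265 [np.float64(225.35), np.float64(262.69), np.float64(280.55)] [[65.3, -95.0], [94.1, -96.3], [111.0, -98.0]]
w16.npz 320 [np.float64(224.5), np.float64(262.08), np.float64(283.4)] [[64.8, -54.9], [93.8, -54.9], [113.6, -54.9]]
w16.npz 370 [np.float64(223.8), np.float64(261.29), np.float64(279.91)] [[64.4, -18.5], [93.3, -17.4], [110.8, -15.8]]
w16.npz 395 [np.float64(223.29), np.float64(261.11), np.float64(279.72)] [[64.1, -0.4], [93.2, 1.4], [110.7, 3.7]]
```

The press turned the long bar by about 0.01 rad: its rear end is roughly 1 mm further from the fence than before. I'll push it back to the fence and press again, nearer the fence side, so that the press closes it instead of opening it.

Request:
send_rows --steps '[[[0.1,-0.042,0.007,0,0],[0.1,-0.042,0.007,-0.05,0],[0.1,-0.042,0.007,-0.09,0],[0.1,-0.042,0.007,-0.116,0],[0.1,-0.042,0.007,-0.12,0],[0.1,-0.036,0.007,-0.12,0],[0.1,-0.03,0.007,-0.12,0],[0.1,-0.028,0.007,-0.12,0]]]'

```text
t: 32.08
tcp_pos: [0.5928, -0.0718, 0.0276]
tool_rot: [0.508, -0.492, -0.506, -0.493]
force: [-0.3, -0.5, 1.1]
finger_gap: 0.901
```

Request:
send_rows --steps '[[[0.1,0.0015,0,0,0],[0.1,0.003,0,0,0],[0.1,0.004,0,0,0],[0.1,0.004,0,0,0]]]'

```text
t: 32.58
tcp_pos: [0.5945, -0.0714, 0.0262]
tool_rot: [-0.507, 0.493, 0.508, 0.492]
force: [-1.2, -0.1, 1.9]
finger_gap: 0.899
```

Request:
send_rows --steps '[[[0.1,0.001,0,0,0],[0.1,0.0015,0,0,0],[0.1,0.0015,0,0,0]]]'

```text
t: 32.95
tcp_pos: [0.5951, -0.0713, 0.0261]
tool_rot: [-0.506, 0.493, 0.508, 0.492]
force: [-4.7, -0.9, 3.7]
finger_gap: 0.903
```

```bash
python3 - <<'E'
from h import *
s=manip.sense();m=R.from_quat(s["tool_rot"]).as_matrix();print(np.arctan2(m[1,2],m[0,2])-np.pi/2, m[2])
d=np.load("w16.npz");m=R.from_quat(d["q"]).as_matrix();print(np.arctan2(m[1,2],m[0,2])-np.pi/2,m[2])
E
```

```text
0.02948788875187991 [-9.99994634e-01  3.19433019e-03  7.26162889e-04]
0.02586437899081484 [-9.99999317e-01 -6.75631240e-04 -9.53923678e-04]
```

Request:
send_rows --steps '[[[0.1,0.001,0,0,0],[0.1,0.0015,0,0,0],[0.1,0.0015,0,0,0],[0.1,0.0015,0,0,0]]]'

```text
t: 33.45
tcp_pos: [0.5952, -0.0713, 0.0261]
tool_rot: [-0.506, 0.494, 0.509, 0.491]
force: [-8.2, -1.5, 4.7]
finger_gap: 0.9
```

Request:
send_rows --steps '[[[0.1,-0.012,0,0,0],[0.1,-0.016,0,0.04,0],[0.5,-0.01,0.02,0.08,0],[1,0.005,0.06,0.1,0],[1,0.022,0.088,0.1,0],[1,0.022,0.088,0.1,0],[1,0.022,0.088,0.1,0]]]'

```text
t: 34.33
tcp_pos: [0.6199, 0.0162, 0.126]
tool_rot: [0.507, -0.493, -0.507, -0.493]
force: [0.1, 0.2, 0.2]
finger_gap: 0.002
```

Request:
send_rows --steps '[[[1,-0.0015,0,-0.05,0],[1,-0.0015,0,-0.085,0],[1,-0.0015,0,-0.09,0],[1,-0.0015,0,-0.09,0],[1,-0.0015,-0.006,-0.09,0],[1,-0.0015,-0.012,-0.09,0],[1,-0.0015,-0.015,-0.09,0],[1,-0.0015,-0.015,-0.09,0]]]'

```text
t: 35.33
tcp_pos: [0.6188, 0.001, 0.0367]
tool_rot: [0.507, -0.493, -0.507, -0.493]
force: [0.4, 0.5, -0.2]
finger_gap: -0.002
```

Request:
send_rows --steps '[[[1,0,-0.001,0,0],[1,0,-0.002,0,0],[1,0,-0.003,0,0],[1,0,-0.003,0,0]]]'

```text
t: 35.83
tcp_pos: [0.6185, -0.0008, 0.0362]
tool_rot: [-0.507, 0.493, 0.508, 0.493]
force: [0.7, 3.7, -0.2]
finger_gap: -0.002
```

Request:
send_rows --steps '[[[1,0.0005,-0.001,0,0],[1,0.001,-0.002,0,0],[1,0.001,-0.002,0,0]]]'

```text
t: 36.2
tcp_pos: [0.6184, -0.0011, 0.0362]
tool_rot: [-0.506, 0.493, 0.509, 0.493]
force: [-0.8, 9.1, 2.0]
finger_gap: -0.001
```

Request:
send_rows --steps '[[[1,0.0005,-0.001,0,0],[1,0.0005,-0.0013,0,0]]]'

```text
t: 36.45
tcp_pos: [0.6185, -0.0013, 0.0362]
tool_rot: [-0.505, 0.493, 0.509, 0.493]
force: [-0.9, 12.3, 3.4]
finger_gap: -0.001
```

Request:
send_rows --steps '[[[1,0,0,0,0],[1,0,0,0,0],[1,0,0,0,0],[1,0,0,0,0],[1,0,0,0,0],[1,0,0,0,0],[1,0,0,0,0],[1,0,0,0,0]]]'

```text
t: 37.45
tcp_pos: [0.6185, -0.0013, 0.0362]
tool_rot: [-0.505, 0.492, 0.509, 0.493]
force: [-1.7, 11.8, 2.1]
finger_gap: -0.002
```

Request:
send_rows --steps '[[[1,0,0.002,0,0],[1,0,0.004,0,0],[1,0,0.012,0,0],[1,0,0.018,0.02,0],[1,0,0.018,0.07,0],[1,0,-0.02,0.11,0],[1,0,-0.073,0.11,0],[1,0,-0.073,0.11,0]]]'

```text
t: 38.45
tcp_pos: [0.6216, -0.0819, 0.149]
tool_rot: [0.508, -0.493, -0.504, -0.494]
force: [0.4, 0.4, 0.8]
finger_gap: -0.002
```

```bash
python3 - <<'E'
from h import *
J=(.538,-.0257,.0301)
s=manip.sense();im=manip.snapshot("wrist")
np.savez("w17.npz",p=s["tcp_pos"],q=s["tool_rot"],im=im);print(s["t"],s["tcp_pos"],s["force"])
c=cv2.resize(im[205:285,130:410],None,fx=2.85,fy=2.85,interpolation=cv2.INTER_CUBIC)
s=manip.snapshot("scene");c2=cv2.resize(s[265:365,260:395],None,fx=3.5,fy=3.5,interpolation=cv2.INTER_CUBIC)
o=np.zeros((c.shape[0]+c2.shape[0],c.shape[1],3),np.uint8);o[:c.shape[0]]=c;o[c.shape[0]:,:c2.shape[1]]=c2
cv2.imwrite("pics/w17.png",o[:,:,::-1])
d=np.load("w17.npz");K,T=cam("wrist",(d["p"],d["q"]))
g=cv2.cvtColor(d["im"],cv2.COLOR_RGB2GRAY).astype(float)
for u in(180,230,265,320,370,390):
        col=g[200:292,u-1:u+2].mean(1);e=np.diff(col)
        def sub(i): 
            w=np.abs(e[i-2:i+3]);return 200.5+i-2+(w*np.arange(5)).sum()/w.sum()
        i=int(np.argmax(e[50:]))+50
        k=int(np.argmin(e[i+5:i+28]))+i+5
        j=int(np.argmax(e[14:40]))+14
        P=[back(K,T,[[u,sub(x)]],z) for x,z in((j,.048),(i,.048),(k,.042))]
        print(u,[sub(x).round(2) for x in(j,i,k)],[ (w2jig(J,p)*1e3).round(1).tolist()[0] for p in P])
E
```

```text
38.45 [ 0.62157023 -0.0819087   0.14895964] [0.40917379 0.3951916  0.81640139]
180 [np.float64(221.72), np.float64(259.13), np.float64(276.44)] [[65.6, -158.9], [94.6, -162.3], [111.1, -166.5]]
230 [np.float64(221.54), np.float64(258.54), np.float64(276.1)] [[65.6, -122.1], [94.3, -124.3], [110.9, -127.1]]
265 [np.float64(221.46), np.float64(258.52), np.float64(275.93)] [[65.6, -96.4], [94.3, -97.8], [110.9, -99.5]]
320 [np.float64(220.88), np.float64(258.25), np.float64(283.39)] [[65.4, -56.1], [94.3, -56.2], [117.4, -56.2]]
370 [np.float64(220.55), np.float64(257.99), np.float64(275.43)] [[65.3, -19.5], [94.2, -18.4], [110.8, -16.9]]
390 [np.float64(220.38), np.float64(257.88), np.float64(275.38)] [[65.2, -4.8], [94.2, -3.3], [110.8, -1.1]]
```

View pics/w17.png

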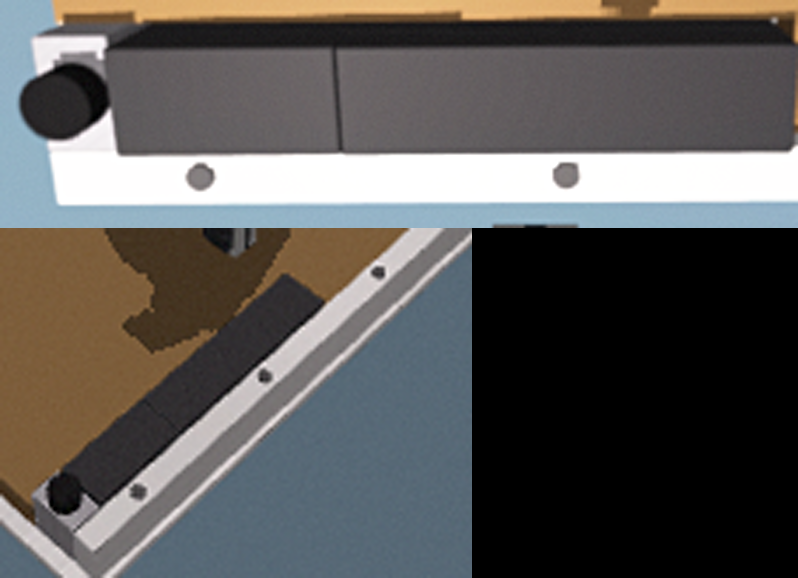

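```bash
python3 - <<'E'
from station import manip
print(manip.sense()["t"],manip.sign_off())
E
```

```text
the job is handed in; nothing more can be done
38.55 None
```

The second course is laid and the job is handed in at t = 38.6 s of the 67 s allowed. No verdict came back.

- **What I did:** I slid the short bar to the fence and along the lane to the end stop, pushing with the fingers and never gripping or lifting it. The long bar went to the fence the same way, then off the ledge and up behind the short bar. I then pushed both bars sideways against the fence.
- **Press:** The first press (about 11.5–13 N for over 1 s) swung the long bar's rear end about 1 mm off the fence. I pushed the bar back to the fence and pressed again nearer the fence side, at about 12 N for 1 s.
- **Last checks:**
  - **Fence:** the line where the bars meet the fence runs parallel to it to within about 0.2 mm.
  - **Height:** both bars look level with each other in the last pictures and the long bar ends short of the ledge, but I did not measure their height.
  - **Joints:** the long bar's joint with the short one is about 60 mm from the lower joint and shows only a thin dark line.
  - **End stop:** the press went in about 0.6 mm deeper than at first contact, which I take as joints closing and tool flex. The stop did not visibly move, though I did not measure it separately.
- **First course:** it is now covered by the upper bars, so I could not check it directly.

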